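Nip up the lids of the balm jars and pull the loose ones

ROBOT

A 6-joint arm with a two-finger parallel gripper is mounted at the origin on the work surface. World frame = base frame: x ahead of the robot, y to its left, z up, the work surface at z = 0. Lengths are in m, angles in rad, forces in N, time in s.
With the tool pointing down it reaches from about 0.275 to 0.825 m from the base axis. Payload 4.9 kg.
Tool frame: the origin (TCP) lies midway between the tips of the shut fingers; the grasp point (between the pads) lies 19 mm behind it (bot.grip_depth is the distance from the TCP to the grasp point, in m); z points along the fingers, y is the line along which they close (so a half turn about z gives the same grasp; the last joint's range is limited). The gripper opens to 85 mm and grips with 20 to 120 N. Pads are 22 mm wide; open, the fingers measure 114 mm over their backs; the gripper's body (76 mm by 85 mm) begins 54 mm behind the grasp point. The pads swing forward as they close: fully open they stand 13 mm farther back than shut.
Start: joints at [-0.134, 0.326, -0.193, 1.052, 0, 1.437], TCP at [0.55, 0, 0.231] pointing down, gripper open.
Joint ranges: [-2.65, 2.65], [-0.97, 1.79], [-1.3, 1.35], [-1.93, 2.1], [-1.47, 1.37], [-3.14, 3.14]. Speed limits (rad/s): [2.57, 2.57, 3.14, 3.14, 3.14, 3.14].

INTERFACE

Orientations are given as a unit quaternion [w, x, y, z].
In Python, from cell import bot gives the robot as it stands. Calls block until the motion is done:
- bot.move_pose(position, orientation): joint-space move of the TCP to a pose.
- bot.move_linear(position, speed=0.15, rotation=None, until_force=None): straight line of the TCP; rotation=None keeps the orientation; speed is the mean speed in m/s. With until_force (N) it stops when the force on the tool has changed by that much, and returns True; else False.
- bot.goto_joints(angles): joint-space move.
- bot.set_gripper(opening, grasp_force=None): opening from 0.0 (shut) to 1.0 (fully open); grasp_force is the grip in N (None keeps the last); returns when the fingers have stopped.
- bot.wait(seconds).
- bot.solve_ik(position, orientation): joint angles nearest the present ones, or None.
- bot.camera(name): name is "scene" or "side" or "wrist"; returns the picture (420x560x3 uint8, red, green, blue); there is no depth.
- bot.calibration(name): a dict with "mtx" (3x3 intrinsics, pixels), "extrinsics" (4x4, takes a point from world to camera coordinates); the wrist camera has in their place "hand_eye" (4x4, takes a point from camera to tool coordinates, whose origin is the TCP and whose axes are the flange's). Camera axes: x right, y down, z forward; pixel columns grow to the right and rows downward; lengths in m; the calibration is good to about 2 mm. A picture is of the moment at which its call begins: read the wrist's pose just before it. calibration takes no time and is no camera call.
A pose or a line that the arm cannot do raises bot.PlanningError and nothing moves.
- bot.close_job(): hands the job in; it is judged then, once.
Trained networks look in the newest picture that a camera, given by its name, has taken for a name from the list of things; names that differ only in an ending like _2 or _b are one class to them, and where a whole thing is asked for, a point or a joint stands for the part that bears it (a point fixed in the world has none). Each returns a list of dicts, best first, with "confidence" (0 to 1); they miss things now and then, are a little off and sometimes report something else, mostly with a low value. They report only what shows in the picture. A call takes as long as a camera call.
- bot.search_frame(camera, thing): "bbox" ([left, top, width, height] in pixels, round what is visible of it).
Readings, each from a call of its own:
- bot.read_clock(): time.
- bot.read_joint_positions(): joint angles.
- bot.read_joint_vel(): joint speeds.
- bot.read_joint_efforts(): joint torques, N m.
- bot.read_position(): TCP position.
- bot.read_tool_rot(): TCP orientation.
- bot.read_ft_force(): force on the tool from outside, world axes, zero at the start.
- bot.read_moment(): the same for the moment, N m.
- bot.read_gripper_width(): opening from 0.0 (shut) to 1.0 (fully open).
- bot.read_finger_force(): force on a finger pad.
Only numpy, scipy, OpenCV 4.12 (cv2) and the standard library are available. Lean on these libraries where they do the work, as an engineer would, in place of code of your own. Each camera call takes 0.05 s, during which the arm holds its last target. There are 200 camera calls.

TASK

Before the stall opens, check every jar in the wooden rack: twist its lid gently clockwise until it comes up firm, which a sound lid does within about a sixth of a turn, and leave it snug in its well without overtightening it. A lid that keeps turning past that is loose: set that jar down gently, standing upright, in the white rework tray with the taped one. Do not drop or tip any jar, and leave the taped jar, jug, tin and soap where they are.

Things in the scene. Friction and masses are not known exactly. Their poses are not given: they have to be found in the camera images.
- rack: fixed wooden rack, a block 190 x 190 x 30 mm with four square wells 51 mm wide and 20 mm deep at x, y = +-46 mm (92 mm apart). Origin: centre of the underside, on the table, z up, sides along x and y. A jar in a well stands with its underside 10 mm above the table; the well keeps it from turning, after about 5 degrees of play
- tray: fixed rework tray, white with a blue rim, low and open, 280 mm (its x) by 196 mm (its y) outside, walls 5 mm thick and 16 mm high, inner floor 5 mm above the table. Origin: centre of the underside. The taped jar stands in its +y half
- jar_a: one of four outwardly identical square amber-glass balm jars with a gold screw lid, standing in a well of the rack; which well holds which jar changes from start to start. Glass body 48 x 48 mm, 54 mm high (corners rounded 4 mm), a low round shoulder (radius 22 mm) up to 58 mm, a neck, then the lid from 64 to 82 mm above the jar's underside. Some 0.2 kg full. Origin: centre of the underside; z up, x and y square to its flat sides (parallel to the rack's sides)
- lid_a (a joint): turn of jar_a's lid, rad, growing clockwise from above (tightening). Starts at -0.9 to -0.35, sound or loose, and turns easily (0.03 N m). At 0 a sound lid meets a solid stop and stays there when let go; fingers gripping it with some 20 N then slip round it, and over about 1.2 N m overtightens it. A loose lid turns on past 0 as easily as before
- lid_a_top (a point): centre of the top of the lid of jar_a. Lid: ribbed round cap 42 mm in diameter, 18 mm high, below this point. x points to the off-centre paper sticker with a red edge on the lid's top, and turns with the lid; z up
- jar_b: one of four outwardly identical square amber-glass balm jars with a gold screw lid, standing in a well of the rack; which well holds which jar changes from start to start. Glass body 48 x 48 mm, 54 mm high (corners rounded 4 mm), a low round shoulder (radius 22 mm) up to 58 mm, a neck, then the lid from 64 to 82 mm above the jar's underside. Some 0.2 kg full. Origin: centre of the underside; z up, x and y square to its flat sides (parallel to the rack's sides)
- lid_b (a joint): turn of jar_b's lid, rad, growing clockwise from above (tightening). Starts at -0.9 to -0.35, sound or loose, and turns easily (0.03 N m). At 0 a sound lid meets a solid stop and stays there when let go; fingers gripping it with some 20 N then slip round it, and over about 1.2 N m overtightens it. A loose lid turns on past 0 as easily as before
- lid_b_top (a point): centre of the top of the lid of jar_b. Lid: ribbed round cap 42 mm in diameter, 18 mm high, below this point. x points to the off-centre paper sticker with a red edge on the lid's top, and turns with the lid; z up
- jar_c: one of four outwardly identical square amber-glass balm jars with a gold screw lid, standing in a well of the rack; which well holds which jar changes from start to start. Glass body 48 x 48 mm, 54 mm high (corners rounded 4 mm), a low round shoulder (radius 22 mm) up to 58 mm, a neck, then the lid from 64 to 82 mm above the jar's underside. Some 0.2 kg full. Origin: centre of the underside; z up, x and y square to its flat sides (parallel to the rack's sides)
- lid_c (a joint): turn of jar_c's lid, rad, growing clockwise from above (tightening). Starts at -0.9 to -0.35, sound or loose, and turns easily (0.03 N m). At 0 a sound lid meets a solid stop and stays there when let go; fingers gripping it with some 20 N then slip round it, and over about 1.2 N m overtightens it. A loose lid turns on past 0 as easily as before
- lid_c_top (a point): centre of the top of the lid of jar_c. Lid: ribbed round cap 42 mm in diameter, 18 mm high, below this point. x points to the off-centre paper sticker with a red edge on the lid's top, and turns with the lid; z up
- jar_d: one of four outwardly identical square amber-glass balm jars with a gold screw lid, standing in a well of the rack; which well holds which jar changes from start to start. Glass body 48 x 48 mm, 54 mm high (corners rounded 4 mm), a low round shoulder (radius 22 mm) up to 58 mm, a neck, then the lid from 64 to 82 mm above the jar's underside. Some 0.2 kg full. Origin: centre of the underside; z up, x and y square to its flat sides (parallel to the rack's sides)
- lid_d (a joint): turn of jar_d's lid, rad, growing clockwise from above (tightening). Starts at -0.9 to -0.35, sound or loose, and turns easily (0.03 N m). At 0 a sound lid meets a solid stop and stays there when let go; fingers gripping it with some 20 N then slip round it, and over about 1.2 N m overtightens it. A loose lid turns on past 0 as easily as before
- lid_d_top (a point): centre of the top of the lid of jar_d. Lid: ribbed round cap 42 mm in diameter, 18 mm high, below this point. x points to the off-centre paper sticker with a red edge on the lid's top, and turns with the lid; z up
- jar_taped: a jar of the same shape and size (82 mm high), red tape over its lid, set aside earlier and already standing in the rework tray; loose, to be left where it is. Origin: centre of the underside
- jug: blue and white ceramic jug, bystander, loose: 150 mm high, radius 41 mm, its handle reaching 71 mm out along its +x. Origin: centre of the underside
- tin: round teal tin with a yellow top, bystander beside the rack, loose: radius 37 mm, 56 mm high. Origin: centre of the underside
- soap: block of soap in a paper band, bystander near the tray, loose: 44 (x) x 68 (y) x 28 mm. Origin: centre of the underside

How it is judged:
By the outcome, as a careful person would: the job done as asked, in the order asked, and still so for the second after the job is handed in, with the robot touching nothing.
It also fails if it takes over 72 s, if anything falls off the work surface, if the arm or the gripper's body presses on something with over 40 N, if the wrist force passes 120 N, or if a joint passes its speed limit or range.

## Working session

There is one attempt and no reset: what is moved stays moved. The work goes in short steps, each a Python script; the robot and the scene stay as the last script left them, time stands still between calls to the robot, and variables do not carry over. Pictures are saved under pics/ and viewed, at most 10 in all, crops included, and the job is handed in when it is done.

```bash
mkdir -p pics; ls; python3 - <<'E'
from cell import bot
import cv2,numpy as np
a=bot.camera("scene");b=bot.camera("side");c=bot.camera("wrist")
for n,i in zip(("scene","side","wrist"),(a,b,c)): cv2.imwrite(f"pics/{n}0.png",i[:,:,::-1])
np.set_printoptions(precision=4,suppress=True)
for n in("scene","side","wrist"): print(n,{k:np.array(v) for k,v in bot.calibration(n).items()})
print(bot.read_tool_rot(),bot.read_position(),bot.read_clock())
for t in ("rack","tray","jar_a","jar_taped","soap","tin","jug"):
  print(t,[(d["bbox"],round(d["confidence"],2)) for d in bot.search_frame("scene",t)][:5])
E
```

```text
pics
scene {'mtx': array([[433.7014,   0.    , 279.3918],
       [  0.    , 433.7014, 211.7868],
       [  0.    ,   0.    ,   1.    ]]), 'extrinsics': array([[ 0.104 ,  0.9946,  0.0012, -0.0398],
       [ 0.8108, -0.0841, -0.5793, -0.3571],
       [-0.5761,  0.0612, -0.8151,  1.2028],
       [ 0.    ,  0.    ,  0.    ,  1.    ]])}
side {'mtx': array([[528.0945,   0.    , 273.6983],
       [  0.    , 528.0945, 204.1557],
       [  0.    ,   0.    ,   1.    ]]), 'extrinsics': array([[ 0.9662, -0.2577, -0.0037, -0.4821],
       [-0.1275, -0.4656, -0.8758,  0.1207],
       [ 0.2239,  0.8467, -0.4827,  1.1636],
       [ 0.    ,  0.    ,  0.    ,  1.    ]])}
wrist {'mtx': array([[332.939 ,   0.    , 278.2571],
       [  0.    , 332.939 , 203.3975],
       [  0.    ,   0.    ,   1.    ]]), 'hand_eye': array([[-0.0007, -0.9508, -0.3098,  0.0796],
       [ 1.    , -0.001 ,  0.0006, -0.0009],
       [-0.0009, -0.3098,  0.9508, -0.1424],
       [ 0.    ,  0.    ,  0.    ,  1.    ]])}
[-0.0005  0.7071  0.7071 -0.0004] [0.5496 0.0001 0.2307] 0.15
rack []
tray [([343.3, 167.8, 104.5, 124.7], 0.97)]
jar_a [([168.3, 242.7, 33.9, 38.2], 0.78), ([124.0, 232.1, 35.1, 37.7], 0.65), ([144.0, 196.5, 32.4, 36.3], 0.62)]
jar_taped [([395.1, 168.1, 31.6, 37.4], 0.67)]
soap []
tin [([129.5, 294.3, 44.0, 46.5], 0.77)]
jug [([268.1, 214.2, 39.5, 68.8], 0.98), ([146.6, 195.9, 21.0, 19.3], 0.67), ([125.1, 231.3, 34.6, 40.6], 0.18)]
```

View pics/scene0.png

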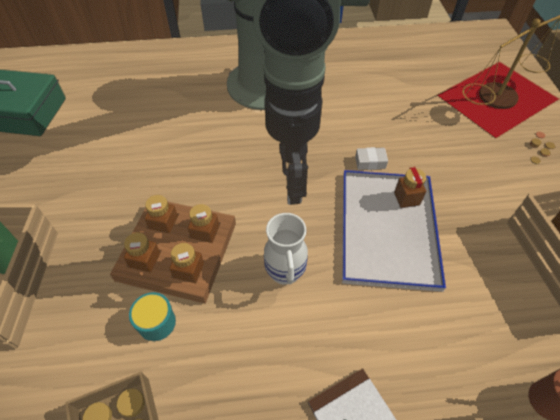

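View pics/side0.png

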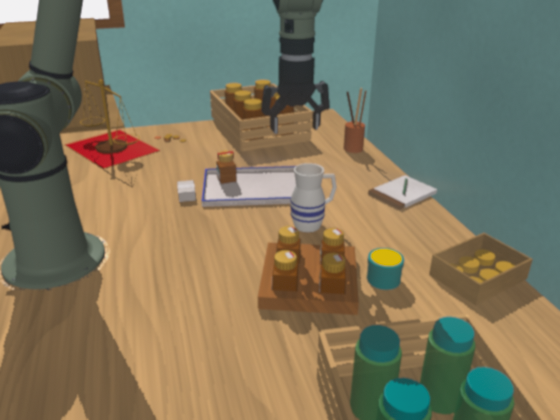

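The scene view shows the rack at about (175,248) with four jars, the tin at (153,316), the jug at (287,250), the tray at (392,230) with the taped jar at (410,188), and the soap at (372,158). The side view agrees. Next: wrist views above the rack and the tray.

```bash
cat > h.py <<'E'
from cell import bot
import cv2,numpy as np
from scipy.spatial.transform import Rotation as R
np.set_printoptions(precision=4,suppress=True)
def quat(yaw):  # tool down, tool y (closing line) at world angle yaw
    y=np.array([np.cos(yaw),np.sin(yaw),0]);z=np.array([0,0,-1.])
    q=R.from_matrix(np.c_[np.cross(y,z),y,z]).as_quat(); return q[[3,0,1,2]]
def cam(name):
    c=bot.calibration(name);K=np.array(c["mtx"])
    if name!="wrist":
        E=np.array(c["extrinsics"])
    else:
        T=np.eye(4);q=np.array(bot.read_tool_rot());T[:3,:3]=R.from_quat(q[[1,2,3,0]]).as_matrix();T[:3,3]=bot.read_position()
        E=np.linalg.inv(T@np.array(c["hand_eye"]))
    return K,E
def px2w(K,E,uv,z):
    uv=np.atleast_2d(uv).astype(float);d=np.c_[uv,np.ones(len(uv))]@np.linalg.inv(K).T@E[:3,:3]
    o=-E[:3,:3].T@E[:3,3]; return (o+d*((z-o[2])/d[:,2])[:,None])[:,:2]
def w2px(K,E,p):
    c=np.atleast_2d(p)@E[:3,:3].T+E[:3,3]; c=c@K.T; return c[:,:2]/c[:,2:]
E
python3 - <<'E'
from h import *
K,E=cam("scene")
lids=px2w(K,E,[(157,203),(203,213),(136,242),(184,252)],.092);print("lids",lids,lids.mean(0))
tr=px2w(K,E,[(345,172),(429,172),(442,287),(344,281)],.016);print("tray",tr,tr.mean(0))
print("taped",px2w(K,E,[(414,176)],.082),"tin",px2w(K,E,[(153,310)],.056),"jug",px2w(K,E,[(286,229)],.15))
m=lids.mean(0);t=tr.mean(0)
for n,c in(("rack",m),("tray",t)):
    bot.move_pose([c[0],c[1]-.02 if n=="rack" else c[1],.33],quat(0))
    Kw,Ew=cam("wrist");np.savez(f"{n}cam.npz",K=Kw,E=Ew)
    cv2.imwrite(f"pics/w_{n}.png",bot.camera("wrist")[:,:,::-1])
    print(n,bot.read_clock(),bot.read_joint_positions())
    for th in (("lid_a","rack","jar_a","tin","jug") if n=="rack" else ("tray","jar_taped","soap")):
        print(th,[(d["bbox"],round(d["confidence"],2)) for d in bot.search_frame("wrist",th)][:5])
E
```

```text
lids [[ 0.4592 -0.2488]
 [ 0.4925 -0.1594]
 [ 0.5453 -0.2819]
 [ 0.5757 -0.1938]] [ 0.5182 -0.2209]
tray [[0.3553 0.1541]
 [0.3751 0.3458]
 [0.6583 0.2833]
 [0.6265 0.0995]] [0.5038 0.2207]
taped [[0.4358 0.2758]] tin [[ 0.666  -0.2518]] jug [[ 0.583  -0.0097]]
rack 1.575 [-0.5624  0.3255  0.0555  1.3022  0.0005  1.0067]
lid_a [([209.5, 156.8, 34.3, 39.3], 0.78), ([234.6, 78.4, 36.3, 43.6], 0.62), ([310.7, 108.3, 36.5, 39.8], 0.6), ([300.4, 101.4, 50.1, 52.0], 0.48)]
rack [([190.6, 47.0, 181.1, 182.1], 0.82)]
jar_a [([273.7, 166.9, 49.9, 53.7], 0.95), ([298.3, 102.8, 53.6, 48.5], 0.86), ([231.2, 76.1, 47.3, 47.7], 0.81), ([205.7, 144.1, 44.3, 48.7], 0.67)]
tin [([358.9, 141.6, 63.1, 64.9], 0.64), ([235.6, 79.2, 35.2, 41.5], 0.51)]
jug []
tray 3.5667 [ 0.2768  0.2828 -0.0019  1.2861 -0.0003  1.8493]
tray [([169.4, 58.7, 226.7, 180.7], 0.88)]
jar_taped [([196.4, 91.6, 47.2, 44.1], 0.56)]
soap [([121.2, 126.0, 43.5, 47.4], 0.8), ([169.6, 58.7, 230.4, 178.8], 0.66)]
```

```bash
python3 - <<'E'
import cv2
for n in("rack","tray"):
    i=cv2.imread(f"pics/w_{n}.png")[30:280,110:440]; cv2.imwrite(f"pics/wc_{n}.png",cv2.resize(i,None,fx=2.4,fy=2.4,interpolation=cv2.INTER_CUBIC))
E
```

```text
(no output)
```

View pics/wc_rack.png

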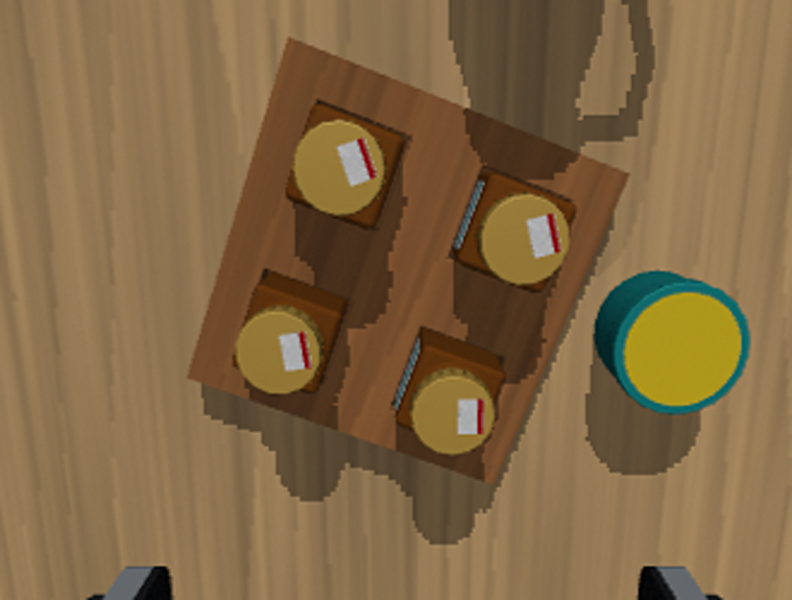

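View pics/wc_tray.png

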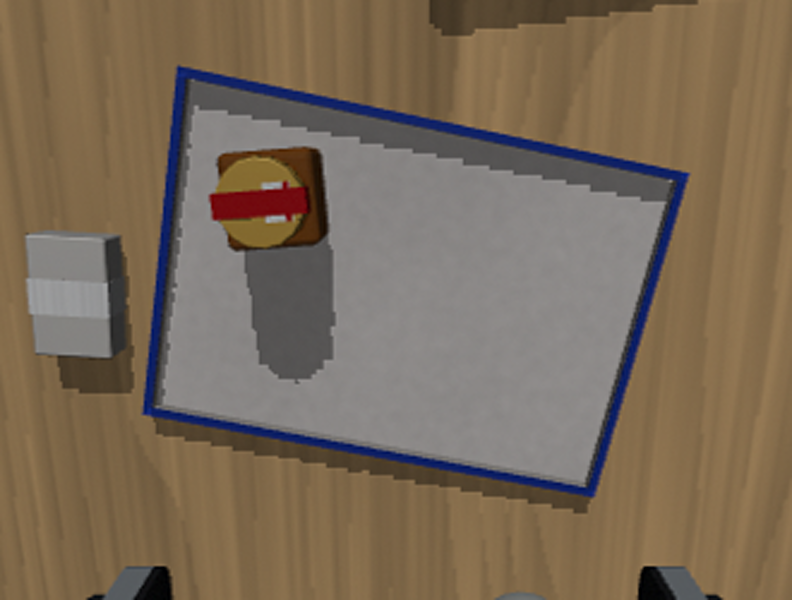

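The rack crop shows lid centres at (339,168), (524,240), (278,351) and (453,413), rack corners at (288,38), (628,174), (490,484) and (190,378), and the tin at (683,345). In the tray crop the rim corners are at (180,70), (687,176), (592,495) and (147,411), and the taped jar is near (262,200).

```bash
python3 - <<'E'
from h import *
def L(n): d=np.load(n+"cam.npz"); return d["K"],d["E"]
f=lambda a: np.array(a)/2.4+[110,30]
def fit(model,p):
    m=model.mean(0);c=p.mean(0);H=(model-m).T@(p-c);a=np.arctan2(H[0,1]-H[1,0],H[0,0]+H[1,1])
    Rm=np.array([[np.cos(a),-np.sin(a)],[np.sin(a),np.cos(a)]]);r=(model-m)@Rm.T+c-p
    return c,a,np.abs(r).max(),np.linalg.norm(p[0]-p[2])/np.linalg.norm(model[0]-model[2])
sq=np.array([(-1,1),(1,1),(1,-1),(-1,-1)])
K,E=L("rack")
l=px2w(K,E,f([(339,168),(524,240),(453,413),(278,351)]),.092);print(l,fit(sq*.046,l))
r=px2w(K,E,f([(288,38),(628,174),(490,484),(190,378)]),.03);print(r,fit(sq*.095,r))
K,E=L("tray")
t=px2w(K,E,f([(180,70),(687,176),(592,495),(147,411)]),.016);print("tray",t,fit(sq*[.14,.098],t))
print("taped",px2w(K,E,f([(262,200)]),.082))
# cross-check in scene cam
K,E=cam("scene");print(w2px(K,E,np.c_[l,np.full(4,.092)]))
E
```

```text
[[ 0.488  -0.1654]
 [ 0.5735 -0.1974]
 [ 0.542  -0.2821]
 [ 0.4562 -0.2505]] (array([ 0.5149, -0.2238]), np.float64(-0.3566129581868538), np.float64(0.0008603323436994215), np.float64(0.9889413751743081))
[[ 0.4591 -0.1036]
 [ 0.6361 -0.1692]
 [ 0.569  -0.3466]
 [ 0.3951 -0.281 ]] (array([ 0.5148, -0.2251]), np.float64(-0.3558796057271256), np.float64(0.002395834044626066), np.float64(0.9925415639233345))
tray [[0.3863 0.3424]
 [0.6589 0.2884]
 [0.6204 0.0988]
 [0.3498 0.1542]] (array([0.5038, 0.221 ]), np.float64(-0.19783906576909863), np.float64(0.0024746310338693567), np.float64(0.9885000009459762))
taped [[0.4369 0.2796]]
[[199.8737 211.3692]
 [181.9877 251.1046]
 [136.0105 240.4635]
 [156.2128 201.8598]]
```

```bash
cat >> h.py <<'E'
C=np.array([.5149,-.2243]);A=-.3565;TC=np.array([.5038,.2210]);TA=-.198
def rot(a): return np.array([[np.cos(a),-np.sin(a)],[np.sin(a),np.cos(a)]])
WELLS=[C+rot(A)@(.046*np.array(s)) for s in((-1,1),(1,1),(1,-1),(-1,-1))]
def check(i,zt=.066,yaw=.9,maxturn=1.4):
    x,y=WELLS[i]
    bot.set_gripper(.8,20)
    bot.move_pose([x,y,.14],quat(yaw)); bot.move_linear([x,y,zt],speed=.1)
    bot.set_gripper(0.0,20)
    print("well",i,"width",bot.read_gripper_width(),"ff",bot.read_finger_force(),"F",np.array(bot.read_ft_force()),"t",bot.read_clock())
    m0=np.array(bot.read_moment())[2];q=np.array(bot.read_joint_positions());tot=0;firm=False;log=[]
    while tot<maxturn-1e-6:
        st=.2 if tot==0 else .1
        q[5]+=st;tot+=st;bot.goto_joints(q)
        m=np.array(bot.read_moment())[2]-m0;log.append(round(float(m),3))
        if abs(m)>.2: firm=True;break
    print("turn",round(tot,2),"firm",firm,log,"t",bot.read_clock())
    bot.set_gripper(.8,20); bot.move_linear([x,y,.14],speed=.2)
    print("up",bot.read_clock(),np.array(bot.read_ft_force()))
    return firm
E
python3 -c "
from h import *
check(0)"
```

```text
well 0 width 0.4849251534921018 ff 20.528588891029358 F [-0.7878 -0.7431  3.8516] t 6.8583
turn 1.4 firm False [-0.007, -0.003, -0.053, -0.001, 0.006, 0.021, -0.022, -0.031, -0.0, 0.002, -0.002, -0.009, -0.007] t 10.1667
up 11.0667 [ 0.5081 -0.5434 -0.4065]
```

```bash
python3 -c "
from h import *
check(1)"
```

```text
well 1 width 0.4798323972106738 ff 20.317286252975464 F [-1.1712 -0.6755  4.168 ] t 13.775
turn 0.7 firm True [-0.028, 0.046, -0.007, -0.068, -0.036, 0.298] t 15.3333
up 16.2333 [-0.4753 -0.306  -0.8095]
```

```bash
python3 - <<'E'
from h import *
check(2);check(3)
bot.move_pose([.518,-.241,.33],quat(0))
i=bot.camera("wrist")[30:280,110:440,::-1]
cv2.imwrite("pics/after.png",cv2.resize(i,None,fx=2.4,fy=2.4,interpolation=cv2.INTER_CUBIC))
K,E=cam("wrist");np.savez("aftercam.npz",K=K,E=E)
print(bot.read_clock())
E
```

```text
well 2 width 0.4806520357518064 ff 20.17605811357498 F [-0.8429 -0.2264  4.698 ] t 18.5167
turn 1.4 firm False [0.034, 0.002, -0.038, -0.087, 0.0, -0.085, -0.02, -0.027, -0.004, -0.052, -0.033, -0.075, -0.023] t 21.825
up 22.725 [ 0.1946 -0.3455  0.0534]
well 3 width 0.48185327452537874 ff 20.284726917743683 F [-0.0298 -0.909   4.303 ] t 25.4833
turn 1.0 firm True [-0.043, -0.064, -0.087, -0.017, 0.039, -0.027, 0.04, 0.161, 0.22] t 27.7917
up 28.6917 [-0.2891 -0.3222  0.1335]
29.5583
```

View pics/after.png

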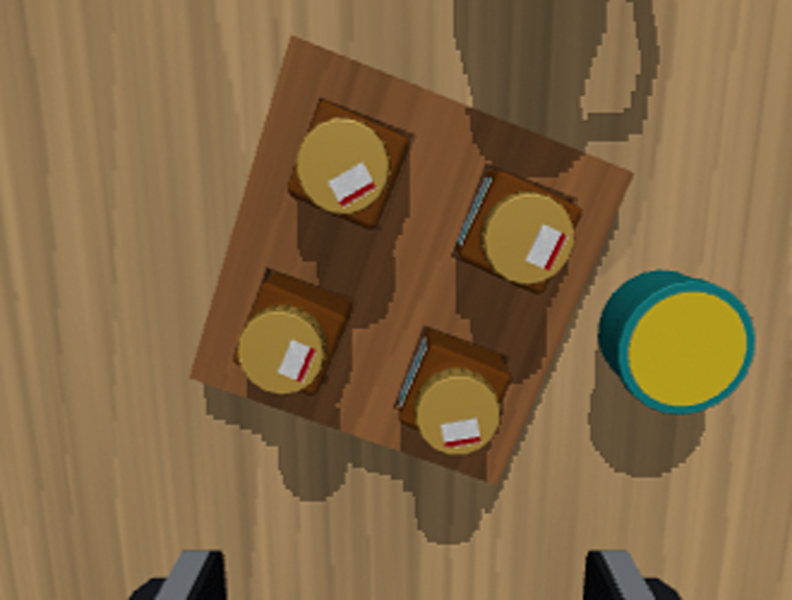

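The wrist view shows the stickers of wells 0 (350,185) and 2 (461,433) turned a long way. Wells 1 (546,247) and 3 (297,361) stopped in nearly the same direction. I'll measure the angles before moving anything.

```bash
python3 - <<'E'
from h import *
for n,fn in (("rack","wc_rack"),("after","after")):
    d=np.load(n+"cam.npz");K,E=d["K"],d["E"]
    im=cv2.imread(f"pics/{fn}.png").astype(int);b,g,r=im[...,0],im[...,1],im[...,2]
    white=(b>150)&(r>150); red=(r>110)&(g<60)&(b<70)
    yy,xx=np.mgrid[:im.shape[0],:im.shape[1]]
    for i,w in enumerate(WELLS):
        c=(w2px(K,E,[[*w,.092]])[0]-[110,30])*2.4
        near=np.hypot(xx-c[0],yy-c[1])<48
        P=[px2w(K,E,np.array([xx[m&near].mean(),yy[m&near].mean()])/2.4+[110,30],.092)[0] for m in(white,red)]
        v=P[1]-P[0]; print(n,i,"sticker angle rel. rack (deg)",round(np.degrees(np.arctan2(v[1],v[0])-A),1),(white&near).sum(),(red&near).sum())
E
```

```text
rack 0 sticker angle rel. rack (deg) 39.4 770 195
rack 1 sticker angle rel. rack (deg) 34.3 694 185
rack 2 sticker angle rel. rack (deg) 28.0 593 148
rack 3 sticker angle rel. rack (deg) 32.2 611 157
after 0 sticker angle rel. rack (deg) -41.6 784 199
after 1 sticker angle rel. rack (deg) -6.6 724 183
after 2 sticker angle rel. rack (deg) -59.2 577 150
after 3 sticker angle rel. rack (deg) -0.9 630 155
```

```bash
python3 -c "
from h import *
check(3,yaw=.7,maxturn=.6)"
```

```text
well 3 width 0.48236745046876034 ff 20.404810309410095 F [-1.0021 -0.0509  4.6487] t 31.8333
turn 0.4 firm True [-0.07, 0.049, 0.324] t 32.6417
up 33.5417 [ 0.7491 -0.3293 -0.1178]
```

```bash
cat >> h.py <<'E'
def transfer(i,spot):
    x,y=WELLS[i];px,py=TC+rot(TA)@np.array(spot);q1=quat(A+np.pi/2);q2=quat(TA+np.pi/2)
    bot.set_gripper(.72,30)
    bot.move_pose([x,y,.15],q1); bot.move_linear([x,y,.031],speed=.1)
    bot.set_gripper(0.,30); print("width",bot.read_gripper_width(),np.array(bot.read_ft_force()))
    bot.move_linear([x,y,.09],speed=.06); bot.move_linear([x,y,.25],speed=.2)
    print("lifted",bot.read_gripper_width(),np.array(bot.read_ft_force()),bot.read_clock())
    bot.move_pose([px,py,.25],q2)
    bot.move_linear([px,py,.05],speed=.15)
    print("contact",bot.move_linear([px,py,.021],speed=.02,until_force=3),np.array(bot.read_position()))
    bot.set_gripper(.72,30); bot.move_linear([px,py,.16],speed=.12)
    print("done",bot.read_clock())
E
python3 -c "
from h import *
transfer(0,(-.005,-.02))"
```

```text
width 0.5627533689553823 [-0.7369  1.7007  5.5941]
lifted 0.5638193917230778 [ 0.2575 -0.0856 -2.2469] 38.2167
contact True [0.4948 0.2023 0.0268]
done 43.6917
```

```bash
python3 - <<'E'
from h import *
p=bot.read_position();bot.move_linear([p[0],p[1],.27],speed=.25)
bot.move_pose([*WELLS[2],.25],quat(A+np.pi/2))
transfer(2,(.08,0))
p=bot.read_position();bot.move_linear([p[0],p[1],.25],speed=.25)
q=bot.read_joint_positions();q[0]-=.36;bot.goto_joints(q)
for n in("scene","side"): cv2.imwrite(f"pics/{n}1.png",bot.camera(n)[:,:,::-1])
s=cv2.imread("pics/scene1.png")[140:340,90:470];d=cv2.imread("pics/side1.png")[130:330,150:530]
cv2.imwrite("pics/end.png",cv2.resize(np.vstack([s,d]),None,fx=1.5,fy=1.5)); print(bot.read_clock())
E
```

```text
width 0.5559367650618176 [-0.2715  0.5369  5.3138]
lifted 0.55646930793554 [-0.695   0.7777 -2.5081] 50.45
contact True [0.582  0.2052 0.027 ]
done 56.3333
57.825
```

View pics/end.png

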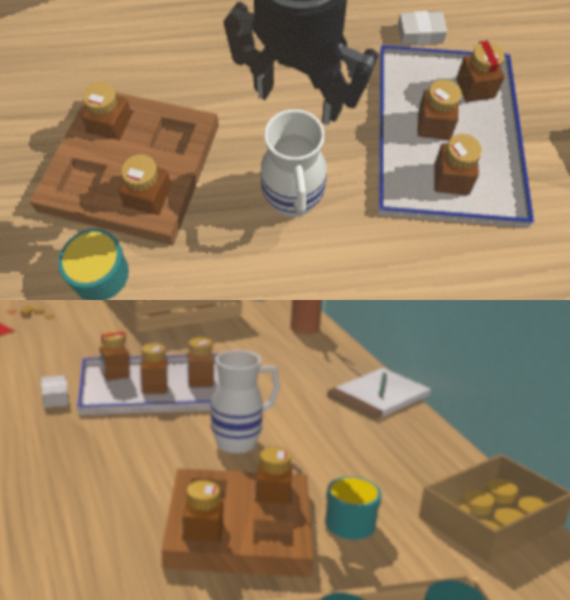

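Both loose jars stand upright in the tray beside the taped one (top view about (440,108) and (458,163)). The two sound jars sit in their wells, and the taped jar, jug, tin and soap look unmoved.

```bash
python3 -c "
from cell import bot
print(bot.close_job(),bot.read_clock())"
```

```text
the job is handed in; nothing more can be done
the job is handed in; nothing more can be done
```

I checked all four lids: two came up firm and stay snug in their wells, and the two loose jars now stand upright in the rework tray; the job was handed in at about 58 s.

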